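# Load the kit rack and hold the spring clip open over its card

## Task

Load the kit rack in order: stand the dropper bottle upright in the pocket marked with one pin first, then the slim atomiser in the pocket marked with two pins. Then squeeze the spring clip's handles to take it off its parking plate, and finish while holding it squeezed wide open astride the middle of the top edge of the rack's upright batch card, one jaw on each side, the clip touching neither card nor rack, so that I can slip a label strip in: keep holding, do not let go of it or put it down. Leave the label roll, the tin and the beaker where they are.

Things in the scene. Friction and masses are not known exactly. Their poses are not given: they have to be found in the camera images.
- dropper_center (a point): Centre, half-way up, of the loose amber dropper bottle (the one standing free on the bench, not those in the display stand): round body 38 mm in diameter and 67 mm tall, above it a 20 mm wide black collar and bulb, 102 mm tall in all; stands upright, z up, its underside is 51 mm below this point. About 60 g. Best held round the body at this point.
- atomiser_center (a point): Centre, half-way up, of the slim atomiser: an upright tube 18 mm in diameter, 80 mm tall in all, its upper 28 mm a grey cap 16 mm in diameter; z up, its underside is 40 mm below this point, the middle of its cap 26 mm above it. About 20 g. Hold it by the cap so that the fingers stay clear of the rack.
- kit_rack: Wooden rack, fixed, 70 mm (x) by 220 mm (y) by 34 mm tall; origin at the centre of its underside, y along its length, front face -x. Batch card in a slot at y = -75 mm, large pocket (one steel pin on the top face in front of it) at y = +10 mm, small pocket (two pins) at y = +75 mm. Both pockets are 26 mm deep: floor 8 mm above the bench.
- pocket_1 (a point): Centre of the mouth of the one-pin pocket, level with the rack's top (34 mm above the bench): 44 mm in diameter, 26 mm deep, chamfered, for the dropper bottle. Axes as the rack's.
- pocket_2 (a point): Centre of the mouth of the two-pin pocket, level with the rack's top: 23 mm in diameter, 26 mm deep, chamfered, for the atomiser. Axes as the rack's.
- card_edge (a point): Middle of the top edge of the rack's stiff batch card, 105 mm above the bench. The card is fixed upright in the rack, 3 mm thick along x and 50 mm wide along y; axes as the rack's, z up. It stands clear 63 mm above its 8 mm tall steel clamp strips.
- clip_pin (a point): Middle of the hinge pin (barrel radius 5 mm) of the loose steel spring clip, 30 mm wide, about 65 g, made like a clothes peg: two handles rise from the pin to -x and +x, two jaws hang below. y along the pin, z up; the axes belong to the half with the -x handle and jaw_a. Starts parked upright on the stand's plate, jaws gripping it, barrel on its top edge: squeeze it open, then lift it off.
- jaw_a (a point): Inner tip of the clip's -x jaw, 33 mm below the pin when closed; the jaw lip is 5 mm thick outward from here and ends 2.5 mm lower.
- jaw_b (a point): Inner tip of the clip's +x jaw, likewise. The tips are about 26 mm apart when the clip is squeezed to its stop and then about 30 mm below the pin.
- clip_lever (a joint): Angle by which the clip is opened, rad: 0 = shut, also about 0 when parked on the plate, 0.70 = handles squeezed to the stop. A spring closes it: about 4 N on the handle ends begins to open it, about 10 N reaches the stop, so a grip of 20 N opens it fully.
- clip_stand: The clip's parking stand, fixed to the bench: wooden base 60 x 60 x 10 mm with an upright aluminium plate 4 mm thick (x), 36 mm wide (y), its top edge 65 mm above the bench; origin at the centre of its underside. The clip's hinge pin starts 5 mm above the plate's top edge, hinge along the stand's y.
- dropper: The same dropper bottle; origin at the centre of its underside.
- atomiser: The same atomiser; origin at the centre of its underside.
- clip: The same clip; origin on the pin. Rolled handle ends, 8 mm thick and 26 mm along y, to grip along x: at rest 46 mm above the pin and 52 mm over their outsides; squeezed to the stop about 51 mm above it and 18 mm over their outsides. Each half then turns by about 0.35 rad, the clip as a whole stays upright.
- label_roll: Bystander: roll of blank labels lying flat, 64 mm in diameter, 26 mm tall; origin at the centre of its underside. Leave it.
- tin: Bystander: round tin, 59 mm in diameter, 26 mm tall; origin at the centre of its underside. Leave it.
- beaker: Bystander: small beaker, 47 mm wide, 55 mm tall; origin at the centre of its underside. Leave it.
There are look-alikes about, which are no part of the job. There is more than one size of the atomiser; the job needs the smaller.

How it is judged:
On the way, in this order (a step that is already met when the one before it is completed fails the run):
1. the dropper bottle stands, released, on the floor of the one-pin pocket, while the atomiser is not yet in its pocket (horizontal distance between dropper_center and pocket_1 below 0.005 m and height (world z) of dropper_center between 0.055 and 0.063 m and angle between dropper_center's own z axis and vertical below 0.12 rad and contact force between the fingers and dropper below 0.1 N and horizontal distance between atomiser_center and pocket_2 above 0.03 m), for 0.2 s.
2. the atomiser stands, released, on the floor of the two-pin pocket, the clip still parked (horizontal distance between dropper_center and pocket_1 below 0.005 m and height (world z) of dropper_center between 0.055 and 0.063 m and angle between each of dropper_center, atomiser_center's own z axis and vertical below 0.12 rad and contact force between the fingers and dropper below 0.1 N and horizontal distance between atomiser_center and pocket_2 below 0.005 m and height (world z) of atomiser_center between 0.044 and 0.052 m and contact force between the fingers and atomiser below 0.1 N and distance of clip_pin from where it was at the start of the episode below 0.02 m), for 0.2 s.
3. the clip is held open astride the card's edge (((x of jaw_a in the frame of card_edge below -0.004 m and x of jaw_b in the frame of card_edge above 0.004 m) or (x of jaw_b in the frame of card_edge below -0.004 m and x of jaw_a in the frame of card_edge above 0.004 m)) and z of jaw_a in the frame of card_edge between -0.03 and -0.004 m and y of jaw_a in the frame of card_edge between -0.015 and 0.015 m and z of jaw_b in the frame of card_edge between -0.03 and -0.004 m and y of jaw_b in the frame of card_edge between -0.015 and 0.015 m and value of joint clip_lever above 0.45 rad and contact force between the fingers and clip above 1 N and contact force between clip and kit_rack below 0.3 N and linear speed of clip below 0.05 m/s), for 0.3 s.
At the end, for the whole second after the job is handed in: Bottle and atomiser upright on their pocket floors (within 5 mm of centre, tilt under 0.12 rad), released; the fingers hold the clip still, open over 0.45 rad, a jaw tip 4 mm or more to each side of the card, 4 to 30 mm below its edge, within 15 mm of its middle, pressing on nothing (under 0.3 N) (all of step 3 and horizontal distance between dropper_center and pocket_1 below 0.005 m and height (world z) of dropper_center between 0.055 and 0.063 m and angle between each of dropper_center, atomiser_center's own z axis and vertical below 0.12 rad and contact force between the fingers and dropper below 0.1 N and horizontal distance between atomiser_center and pocket_2 below 0.005 m and height (world z) of atomiser_center between 0.044 and 0.052 m and contact force between the fingers and atomiser below 0.1 N); the arm keeps its last pose, push and grip.
It fails at once if a bystander (label roll, tin, beaker) is moved by more than 25 mm (distance of any of label_roll, tin, beaker from where it was at the start of the episode above 0.025 m).
It fails at once if the clip presses on the card or rack with more than 5 N (dropped on it, rammed or let snap shut on it) (contact force between clip and kit_rack above 5 N).
It also fails if it takes over 61 s, if anything falls off the work surface, if the arm or the gripper's body presses on something with over 40 N, if the wrist force passes 120 N, or if a joint passes its speed limit or range.

## Robot

A 6-joint arm with a two-finger parallel gripper is mounted at the origin on the work surface; the furniture and walls round the work are solid. World frame = base frame: x ahead of the robot, y to its left, z up, the work surface at z = 0. Lengths are in m, angles in rad, forces in N, time in s.
With the tool pointing down it reaches from about 0.3 to 0.775 m from the base axis. Payload 14.6 kg.
Tool frame: the origin (TCP) lies at the very end of the fingers, on their centre line; the grasp point (between the pads) lies 19 mm behind it; z points along the fingers, y is the line along which they close (so a half turn about z gives the same grasp; the last joint's range is limited). The gripper opens to 94 mm and grips with 3 to 60 N. Pads are 16 mm wide; open, the fingers measure 119 mm over their backs; the gripper's body (75 mm by 177 mm) begins 78 mm behind the grasp point.
Start: joints at [-1.41, 0.3, 1.521, -0, 1.321, -0.067], TCP at [0.124, -0.536, 0.205] pointing down, gripper open.
Joint ranges: [-3.03, 3.03], [-0.79, 2.21], [0.23, 2.52], [-1.04, 4.18], [0, 3.07], [-2.55, 2.55]. Speed limits (rad/s): [2.22, 2.22, 2.57, 3.14, 3.14, 3.14].

## Interface

Orientations are given as [roll, pitch, yaw] about the fixed x, y, z axes, in that order (R = Rz(yaw) Ry(pitch) Rx(roll)).
In Python, from station import * gives the robot as it stands.
- The arm moves only by the tool jog_arm, never from a script. Its argument "rows" is a list of rows, each a list of 3 entries, a list of its own where there are three numbers: the shift along the tool's x, y, z in m, then the turn about the tool's z in degrees, then the finger opening in m, from 0 to 0.094. A call has 1 to 12 rows; each row shifts and turns the commanded pose from where the row before left it, along the tool's axes as they then stand; what a row does not reach is not made up. A row lasts 1/12 s, in which the tool goes at most 41.7 mm and 7.16 degrees, less where a joint would pass 70% of its speed; a pose out of reach is approached as far as the arm can. A call is refused whole if a number of a shift passes 0.0417 or a number of a turn 7.16, either way. A call with a gripper value outside its range is refused whole. The fingers move at their own pace and stop on an object; "squeeze" is the grip in N (left out, the last holds). Time passes only in rows, so rows that do not move let the fingers close. It gives the time, the measured TCP pose, the force, the opening and the grip force at its end, in the units of the state.
- get_obs(): the state, without advancing time (a new reading comes with each control period).
- camera(name): name is "side" or "top" or "wrist"; returns a dict with "image" (384x512x3 uint8, red, green, blue), "range_z" (384x512 float32, m along the optical axis (not along the pixel's ray), 0 where there is no reading), "K" (3x3 intrinsics, pixels), "world_from_camera" (4x4, takes a point from camera to world coordinates); the wrist camera has in their place "T_tool_cam" (4x4, takes a point from camera to tool coordinates, whose origin is the TCP and whose axes are the flange's). Camera axes: x right, y up, looking along -z (the intrinsics and any distortion apply to the point x, -y, -z); pixel columns grow to the right and rows downward; lengths in m; the calibration is good to about 2 mm. The wrist camera is an equidistant fisheye: a pixel r from the principal point sees the ray r / f radians off the axis. A picture is of the moment at which its call begins: read the wrist's pose just before it.
- hand_in(): hands the job in; it is judged then, once.
Trained networks look in a picture, given as the dict that the camera call returned (one of the last four; its "shot" number tells which), for a name from the list of things; names that differ only in an ending like _2 or _b are one class to them, and where a whole thing is asked for, a point or a joint stands for the part that bears it (a point fixed in the world has none). Each returns a list of dicts, best first, with "p" (0 to 1); they miss things now and then, are a little off and sometimes report something else, mostly with a low value. They report only what shows in the picture. A call takes as long as a camera call. They do not tell look-alikes from the thing itself.
- search_frame(label, picture): "at" ([column, row] as shares, 0 to 1, of the picture: columns of its width, rows of its height, amid what is visible of it).
- spot_point(label, picture): "at" ([column, row] as shares, 0 to 1, of the picture: columns of its width, rows of its height: a listed point, or the origin of a listed thing).
The state is a dict: "time_s": time; "qpos": joint angles; "joint_vel": joint speeds; "tau": joint torques, N m; "ee_pos": TCP position; "eef_rot": TCP orientation; "force": force on the tool from outside, world axes, zero at the start; "moment": the same for the moment, N m; "grip_width": finger opening in m; "grip_force": force on a finger pad.
Only numpy, scipy, OpenCV 4.12 (cv2) and the standard library are available. Lean on these libraries where they do the work, as an engineer would, in place of code of your own. Each camera call takes 0.05 s, during which the arm holds its last target. There are 200 camera calls.

## Working session

There is one attempt and no reset: what is moved stays moved. The work goes in short steps, Python scripts to look and compute and a tool call to move; the robot and the scene stay as the last step left them, time stands still between calls to the robot, and variables do not carry over. Pictures are saved under pics/ and viewed, at most 10 in all, crops included, and the job is handed in when it is done.

Besides the shell and the picture viewer there is one more tool, called after ">>>" in YAML: its name, and indented under it one key for each argument. jog_arm: Moves the arm, as the interface text tells. Its arguments: {"type":"object","properties":{"rows":{"type":"array","items":{"type":"array"}},"squeeze":{"type":"number"}},"required":["rows"]}

```bash
mkdir -p pics; cat > h.py <<'E'
from station import *
import numpy as np, cv2
from scipy.spatial.transform import Rotation as R
def pix2w(c,u,v,z=None,rng=None):
    """world point of pixel from depth, or on plane z"""
    K=c["K"];T=np.array(c["world_from_camera"])
    d=np.array([(u-K[0][2])/K[0][0],-(v-K[1][2])/K[1][1],-1.])
    if z is None:
        r=c["range_z"][int(round(v)),int(round(u))] if rng is None else rng
        return (T@np.r_[d*r,1])[:3]
    w=T[:3,:3]@d; o=T[:3,3]; return o+w*(z-o[2])/w[2]
def cloud(c):
    K=np.array(c["K"]);T=np.array(c["world_from_camera"]);r=c["range_z"]
    v,u=np.mgrid[:384,:512]
    P=np.stack([(u-K[0,2])/K[0,0]*r,-(v-K[1,2])/K[1,1]*r,-r],-1)
    W=P@T[:3,:3].T+T[:3,3]; W[r<=0]=np.nan; return W
def save(c,name): cv2.imwrite(f"pics/{name}.png",cv2.cvtColor(c["image"],cv2.COLOR_RGB2BGR))
E
python3 - <<'E'
from h import *
import pickle
C={}
for n in("top","side"):
    c=camera(n);C[n]=c;save(c,n)
    print(n,np.round(c["K"],1).tolist(),np.round(c["world_from_camera"],3).tolist(),[k for k in c])
    for l in["dropper","atomiser","kit_rack","pocket_1","pocket_2","card_edge","clip_pin","clip_stand","jaw_a","jaw_b","label_roll","tin","beaker"]:
        for d in spot_point(l,c)[:4]:
            u,v=d["at"][0]*512,d["at"][1]*384
            try:w=np.round(pix2w(c,min(u,511),min(v,383)),3)
            except Exception as e:w=e
            print(l,round(d["p"],2),round(u),round(v),w)
pickle.dump(C,open("c0.pkl","wb"))
im=np.vstack([C["top"]["image"],C["side"]["image"]])
im=np.hstack([C["top"]["image"],C["side"]["image"]])
cv2.imwrite("pics/both.png",cv2.resize(im[:,:,::-1],(800,300),interpolation=cv2.INTER_AREA))
print(get_obs())
E
```

```text
top [[366.7, 0.0, 253.8], [0.0, 366.7, 193.9], [0.0, 0.0, 1.0]] [[-0.006, 0.985, -0.173, 0.239], [-1.0, -0.001, 0.029, -0.01], [0.028, 0.173, 0.985, 1.188], [0.0, 0.0, 0.0, 1.0]] ['image', 'range_z', 'K', 'world_from_camera', 'shot']
dropper 0.47 166 200 [0.419 0.233 0.041]
atomiser 0.53 143 186 [0.468 0.311 0.032]
atomiser 0.49 125 189 [0.461 0.371 0.018]
kit_rack 0.89 236 188 [0.464 0.014 0.01 ]
kit_rack 0.72 225 220 [0.361 0.049 0.001]
pocket_1 0.97 211 191 [0.455 0.094 0.008]
pocket_1 0.64 231 185 [0.474 0.029 0.008]
pocket_2 0.97 211 191 [0.455 0.094 0.008]
pocket_2 0.64 231 185 [0.474 0.029 0.008]
card_edge 0.54 255 176 [ 0.485 -0.047  0.091]
card_edge 0.49 226 219 [ 0.366  0.045 -0.002]
clip_pin 0.45 343 200 [ 0.407 -0.309  0.113]
clip_stand 0.55 337 198 [ 0.422 -0.302  0.069]
jaw_a 0.44 341 197 [ 0.423 -0.312  0.073]
jaw_b 0.44 341 197 [ 0.423 -0.312  0.073]
label_roll 0.7 226 220 [ 0.362  0.046 -0.   ]
tin 0.63 284 219 [ 0.359 -0.14   0.03 ]
beaker 0.69 367 173 [ 0.507 -0.409  0.043]
side [[364.5, 0.0, 255.9], [0.0, 364.5, 196.0], [0.0, 0.0, 1.0]] [[-1.0, -0.002, -0.029, 0.4
[... 1124 characters left out ...]
8 186 [ 0.534 -0.412  0.018]
{'time_s': 1.4, 'qpos': array([-1.40962231e+00,  2.99914583e-01,  1.52097819e+00,  2.53767424e-05,
        1.32066546e+00, -6.65865483e-02]), 'joint_vel': array([ 0.00070377, -0.00096822, -0.00059168,  0.00084239,  0.00018128,
        0.00047305]), 'tau': array([-4.43623439e-04, -5.31657779e+01, -3.52914047e+01,  7.08491891e-02,
        2.13179213e-02, -1.37924974e-05]), 'ee_pos': array([ 0.12420035, -0.53580227,  0.20544681]), 'eef_rot': array([ 3.14155668e+00, -2.22430019e-05,  2.27754286e-01]), 'force': array([-0.80871897,  0.41362876, -0.06295664]), 'moment': array([-0.00835722,  0.06838978,  0.06933598]), 'grip_force': 0.0, 'grip_width': 0.09414936402995061}
```

```bash
python3 - <<'E'
from h import *
import pickle
C=pickle.load(open("c0.pkl","rb"))
a=C["top"]["image"][130:255,100:400];b=C["side"]["image"][150:330,160:360]
a=cv2.resize(a,(700,292),interpolation=3);b=cv2.resize(b,(340,306),interpolation=3)
o=np.zeros((600,700,3),np.uint8);o[:292]=a;o[292:598,:340]=b
b2=cv2.resize(C["side"]["image"],(355,266));o[300:566,345:700]=b2
cv2.imwrite("pics/a.png",o[:,:,::-1])
E
```

```text
(no output)
```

View pics/a.png

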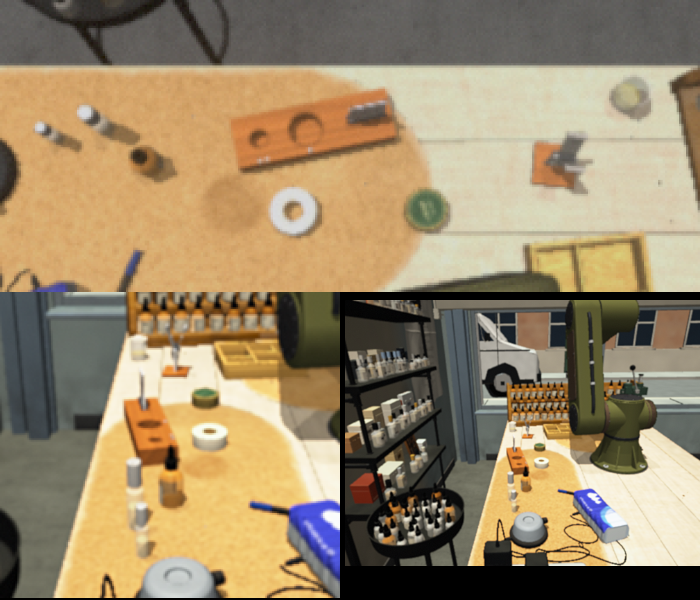

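```bash
python3 - <<'E'
from h import *
import pickle
C=pickle.load(open("c0.pkl","rb"))
for n in("top","side"):
    W=cloud(C[n]).reshape(-1,3);W=W[np.isfinite(W).all(1)]
    def q(name,x0,x1,y0,y1,z0,z1):
        s=W[(W[:,0]>x0)&(W[:,0]<x1)&(W[:,1]>y0)&(W[:,1]<y1)&(W[:,2]>z0)&(W[:,2]<z1)]
        if len(s):print(n,name,len(s),"min",s.min(0).round(4),"max",s.max(0).round(4),"med",np.median(s,0).round(4))
    q("drop",.37,.45,.2,.3,.015,.2);q("dropbody",.37,.45,.2,.3,.02,.06);q("droptop",.37,.45,.2,.3,.085,.2)
    q("at1",.43,.51,.28,.345,.015,.2);q("at2",.43,.51,.345,.42,.015,.2)
    q("at1top",.43,.51,.28,.345,.06,.2);q("at2top",.43,.51,.345,.42,.06,.2)
    q("card",.42,.55,-.13,0,.05,.12)
    q("clip",.37,.5,-.36,-.25,.085,.15);q("plate",.37,.5,-.36,-.25,.03,.06)
    q("roll",.3,.42,0,.1,.015,.05);q("tin",.3,.42,-.2,-.08,.015,.05);q("beaker",.45,.58,-.47,-.36,.03,.08)
    s=W[(W[:,0]>.4)&(W[:,0]<.53)&(W[:,1]>-.14)&(W[:,1]<.18)&(W[:,2]>.028)&(W[:,2]<.04)]
    r=cv2.minAreaRect(s[:,:2].astype(np.float32)*1000);print(n,"rack",len(s),r,np.median(s[:,2]))
    s=W[(W[:,0]>.37)&(W[:,0]<.48)&(W[:,1]>-.36)&(W[:,1]<-.25)&(W[:,2]>.005)&(W[:,2]<.02)]
    r=cv2.minAreaRect(s[:,:2].astype(np.float32)*1000);print(n,"standbase",len(s),r)
    s=W[(W[:,0]>.37)&(W[:,0]<.5)&(W[:,1]>-.36)&(W[:,1]<-.25)&(W[:,2]>.06)]
    print(s.round(3)[np.argsort(s[:,2])][::4].tolist())
E
```

```text
top drop 144 min [0.409  0.2299 0.0158] max [0.4443 0.2651 0.105 ] med [0.4231 0.2426 0.0555]
top dropbody 94 min [0.409  0.2299 0.0205] max [0.4443 0.2651 0.0596] med [0.4195 0.2396 0.0515]
top droptop 13 min [0.4224 0.2442 0.0859] max [0.4302 0.2518 0.105 ] med [0.4254 0.2475 0.0949]
top at1 117 min [0.4659 0.2986 0.0159] max [0.4895 0.3195 0.112 ] med [0.4738 0.3046 0.0803]
top at2 65 min [0.4557 0.3677 0.0168] max [0.4705 0.3842 0.0839] med [0.4624 0.3714 0.0593]
top at1top 82 min [0.4671 0.2986 0.0605] max [0.4895 0.3195 0.112 ] med [0.4744 0.3068 0.1012]
top at2top 32 min [0.4569 0.3693 0.0606] max [0.4704 0.3842 0.0839] med [0.4638 0.3742 0.0775]
top card 75 min [ 0.483  -0.076   0.0521] max [ 0.4936 -0.0275  0.1078] med [ 0.4877 -0.0517  0.086 ]
top clip 92 min [ 0.3985 -0.3332  0.0851] max [ 0.4502 -0.3033  0.124 ] med [ 0.4387 -0.3179  0.1123]
top plate 16 min [ 0.4168 -0.314   0.037 ] max [ 0.4345 -0.2997  0.0596] med [ 0.426  -0.3047  0.0515]
top roll 275 min [0.3296 0.0163 0.0166] max [0.3905 0.0797 0.032 ] med [0.3614 0.048  0.0257]
top tin 275 min [ 0.3322 -0.1626  0.0
[... 2548 characters left out ...]
in [ 0.503  -0.4482  0.0301] max [ 0.546  -0.3927  0.0576] med [ 0.5242 -0.4123  0.0469]
side rack 628 ((474.7514343261719, 19.831680297851562), (70.96183776855469, 226.46188354492188), 11.871649742126465) 0.03469123943660976
side standbase 94 ((426.1931457519531, -317.100341796875), (63.22461700439453, 59.55470275878906), 81.07376861572266)
[[0.417, -0.324, 0.06], [0.429, -0.302, 0.063], [0.429, -0.307, 0.066], [0.429, -0.302, 0.072], [0.425, -0.331, 0.075], [0.429, -0.313, 0.077], [0.433, -0.329, 0.08], [0.417, -0.303, 0.088], [0.437, -0.329, 0.092], [0.441, -0.32, 0.099], [0.409, -0.309, 0.107], [0.409, -0.308, 0.111], [0.405, -0.304, 0.117], [0.452, -0.306, 0.12], [0.405, -0.303, 0.121]]
```

```bash
cat >> h.py <<'E'
import json
def plan(wps,step=.04,turn=7.1,start=None):
    """wps: [x,y,z,yawdeg,open(,step)] -> jog rows in calls of 12, from the present pose"""
    o=get_obs()
    p,y=(np.array(o["ee_pos"]),np.degrees(o["eef_rot"][2])) if start is None else (np.array(start[:3]),start[3])
    rows=[]
    for w in wps:
        q=np.array(w[:3]);st=w[5] if len(w)>5 else step
        n=max(int(np.ceil(np.linalg.norm(q-p)/st)),int(np.ceil(abs(w[3]-y)/turn)),1)
        dy=(w[3]-y)/n;d=(q-p)/n
        for i in range(n):
            a=np.radians(y+i*dy);ex=np.array([np.cos(a),np.sin(a),0]);ey=np.array([np.sin(a),-np.cos(a),0])
            rows.append([[round(float(d@ex),4),round(float(d@ey),4),round(float(-d[2]),4)],round(-dy,2),w[4]])
        p,y=q,w[3]
    for i in range(0,len(rows),12):print(json.dumps(rows[i:i+12],separators=(",",":")))
E
python3 - <<'E'
from h import *
plan([[.36,-.25,.22,72,.094],[.427,.20,.2,102,.094]])
E
```

```text
[[[0.0294,-0.0225,-0.0015],-5.9,0.094],[[0.0316,-0.0194,-0.0015],-5.9,0.094],[[0.0334,-0.016,-0.0015],-5.9,0.094],[[0.0349,-0.0125,-0.0015],-5.9,0.094],[[0.036,-0.0089,-0.0015],-5.9,0.094],[[0.0367,-0.0051,-0.0015],-5.9,0.094],[[0.037,-0.0013,-0.0015],-5.9,0.094],[[0.037,0.0025,-0.0015],-5.9,0.094],[[0.0365,0.0063,-0.0015],-5.9,0.094],[[0.0357,0.01,-0.0015],-5.9,0.094],[[0.0374,-0.0063,0.0017],-2.5,0.094],[[0.0376,-0.0046,0.0017],-2.5,0.094]]
[[[0.0378,-0.003,0.0017],-2.5,0.094],[[0.0379,-0.0013,0.0017],-2.5,0.094],[[0.0379,0.0003,0.0017],-2.5,0.094],[[0.0379,0.002,0.0017],-2.5,0.094],[[0.0377,0.0036,0.0017],-2.5,0.094],[[0.0375,0.0053,0.0017],-2.5,0.094],[[0.0373,0.0069,0.0017],-2.5,0.094],[[0.0369,0.0085,0.0017],-2.5,0.094],[[0.0365,0.0101,0.0017],-2.5,0.094],[[0.0361,0.0117,0.0017],-2.5,0.094]]
```

>>> jog_arm:
  rows:
    - [[0.029,-0.022,-0.0015],-5.9,0.094]
    - [[0.032,-0.019,-0.0015],-5.9,0.094]
    - [[0.033,-0.016,-0.0015],-5.9,0.094]
    - [[0.035,-0.0125,-0.0015],-5.9,0.094]
    - [[0.036,-0.009,-0.0015],-5.9,0.094]
    - [[0.037,-0.005,-0.0015],-5.9,0.094]
    - [[0.037,-0.001,-0.0015],-5.9,0.094]
    - [[0.037,0.0025,-0.0015],-5.9,0.094]
    - [[0.0365,0.006,-0.0015],-5.9,0.094]
    - [[0.036,0.01,-0.0015],-5.9,0.094]
    - [[0.037,-0.006,0.0015],-2.5,0.094]
    - [[0.038,-0.005,0.0015],-2.5,0.094]

```text
time_s: 2.4
ee_pos: [0.3718, -0.1739, 0.2174]
eef_rot: [3.141, 0.0, 1.348]
force: [0.4, -1.0, 0.8]
grip_width: 0.094
grip_force: 0.0
```

>>> jog_arm:
  rows:
    - [[0.038,-0.003,0.0015],-2.5,0.094]
    - [[0.038,-0.001,0.0015],-2.5,0.094]
    - [[0.038,0,0.0015],-2.5,0.094]
    - [[0.038,0.002,0.0015],-2.5,0.094]
    - [[0.038,0.004,0.0015],-2.5,0.094]
    - [[0.037,0.005,0.0015],-2.5,0.094]
    - [[0.037,0.007,0.0015],-2.5,0.094]
    - [[0.037,0.0085,0.0015],-2.5,0.094]
    - [[0.0365,0.01,0.0015],-2.5,0.094]
    - [[0.036,0.012,0.0015],-2.5,0.094]
    - [[0,0,0],0,0.094]

```text
time_s: 3.32
ee_pos: [0.4273, 0.2042, 0.202]
eef_rot: [-3.141, -0.001, 1.788]
force: [0.1, -0.8, -0.0]
grip_width: 0.0939
grip_force: 0.0
```

```bash
cat >> h.py <<'E'
def wristT(o,c):
    T=np.eye(4);T[:3,:3]=R.from_euler("xyz",o["eef_rot"]).as_matrix();T[:3,3]=o["ee_pos"]
    return T@np.array(c["T_tool_cam"])
def wproj(c,T,P):
    p=np.linalg.inv(T)@np.r_[P,1];x,y,z=p[0],-p[1],-p[2];K=c["K"]
    r=np.hypot(x,y);th=np.arctan2(r,z);return K[0][2]+K[0][0]*th*x/r,K[1][2]+K[1][1]*th*y/r
def wcloud(c,T):
    K=np.array(c["K"]);r=c["range_z"];v,u=np.mgrid[:384,:512]
    a=(u-K[0,2])/K[0,0];b=(v-K[1,2])/K[1,1];th=np.hypot(a,b)+1e-9;s=np.tan(np.minimum(th,1.5))/th
    P=np.stack([a*s*r,-b*s*r,-r],-1);W=P@T[:3,:3].T+T[:3,3];W[(r<=0)|(th>1.4)]=np.nan;return W
E
python3 - <<'E'
from h import *
o=get_obs();c=camera("wrist");T=wristT(o,c)
print(np.round(c["K"],1).tolist(),np.round(c["T_tool_cam"],3).tolist())
im=c["image"].copy()
W=wcloud(c,T).reshape(-1,3);W=W[np.isfinite(W).all(1)]
for n,P,h in[("d",(.4272,.2495),.102),("a2",(.4645,.377),.08),("a1",(.478,.309),.11)]:
    for z in(0,h):
        u,v=wproj(c,T,[*P,z]);print(n,z,round(u),round(v))
        cv2.drawMarker(im,(int(u),int(v)),(255,0,0),0,8)
    s=W[(np.hypot(W[:,0]-P[0],W[:,1]-P[1])<.03)&(W[:,2]>.012)&(W[:,2]<.15)]
    if len(s):print(len(s),s.min(0).round(4),s.max(0).round(4));t=s[s[:,2]>s[:,2].max()-.006];print("top",t.min(0).round(4),t.max(0).round(4))
cv2.imwrite("pics/w1.png",im[:,:,::-1])
E
```

```text
[[297.3, 0.0, 255.4], [0.0, 297.3, 194.4], [0.0, 0.0, 1.0]] [[0.001, 0.966, 0.259, 0.076], [1.0, -0.001, -0.0, 0.0], [-0.0, 0.259, -0.966, -0.179], [0.0, 0.0, 0.0, 1.0]]
d 0 263 141
d 0.102 265 150
906 [0.4075 0.2298 0.0123] [0.4454 0.2677 0.1033]
top [0.422  0.2446 0.0973] [0.4302 0.2531 0.1033]
a2 0 313 53
a2 0.08 327 38
427 [0.454  0.3667 0.0127] [0.4721 0.3844 0.0822]
top [0.4555 0.3685 0.0762] [0.4712 0.3844 0.0822]
a1 0 312 106
a1 0.11 333 102
756 [0.4643 0.298  0.012 ] [0.4872 0.3228 0.1109]
top [0.4665 0.2996 0.105 ] [0.4872 0.3208 0.1109]
```

View pics/w1.png

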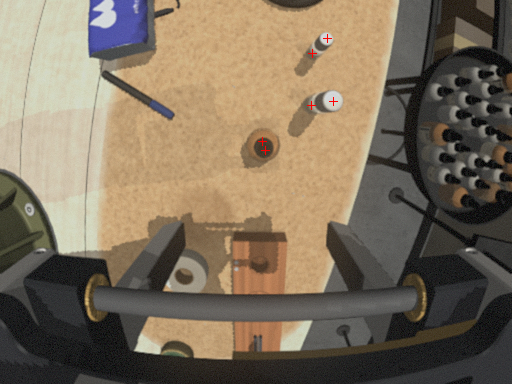

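```bash
python3 - <<'E'
from h import *
plan([[.4268,.249,.18,102,.094,.03],[.4268,.249,.037,102,.094,.03],[.4268,.249,.037,102,.094]])
E
```

```text
[[[0.0231,0.0049,0.011],0.15,0.094],[[0.0231,0.0048,0.011],0.15,0.094],[[0.0,0.0,0.0286],-0.0,0.094],[[0.0,0.0,0.0286],-0.0,0.094],[[0.0,0.0,0.0286],-0.0,0.094],[[0.0,0.0,0.0286],-0.0,0.094],[[0.0,0.0,0.0286],-0.0,0.094],[[0.0,0.0,-0.0],-0.0,0.094]]
```

>>> jog_arm:
  rows:
    - [[0.023,0.005,0.011],0.15,0.094]
    - [[0.023,0.005,0.011],0.15,0.094]
    - [[0,0,0.029],0,0.094]
    - [[0,0,0.029],0,0.094]
    - [[0,0,0.029],0,0.094]
    - [[0,0,0.029],0,0.094]
    - [[0,0,0.027],0,0.094]
    - [[0,0,0],0,0.094]
    - [[0,0,0],0,0.06]
    - [[0,0,0],0,0.03]
    - [[0,0,0],0,0.03]
    - [[0,0,0],0,0.03]
  squeeze: 15

```text
time_s: 4.37
ee_pos: [0.4284, 0.2468, 0.039]
eef_rot: [3.139, -0.001, 1.776]
force: [0.6, 0.9, 0.7]
grip_width: 0.0703
grip_force: 0.0
```

>>> jog_arm:
  rows:
    - [[0,0,0],0,0.03]
    - [[0,0,0],0,0.03]
    - [[0,0,0],0,0.03]
    - [[0,0,0],0,0.03]

```text
time_s: 4.7
ee_pos: [0.4277, 0.2466, 0.0376]
eef_rot: [3.141, -0.0, 1.776]
force: [-0.6, -0.9, -0.6]
grip_width: 0.0441
grip_force: 0.0
```

>>> jog_arm:
  rows:
    - [[0.002,0,0],0,0.03]
    - [[0,0,0],0,0.03]
    - [[0,0,0],0,0.03]
    - [[0,0,0],0,0.03]

```text
time_s: 5.03
ee_pos: [0.4272, 0.2486, 0.0375]
eef_rot: [-3.142, -0.0, 1.776]
force: [-0.8, 0.7, 0.5]
grip_width: 0.0383
grip_force: 15.0
```

```bash
python3 - <<'E'
from h import *
import pickle
o=get_obs();print(o["grip_width"],o["grip_force"],o["ee_pos"])
C=pickle.load(open("c0.pkl","rb"));c=C["top"]
W=cloud(c).reshape(-1,3);W=W[np.isfinite(W).all(1)]
# rack top points -> fit using pocket holes
s=W[(W[:,0]>.41)&(W[:,0]<.53)&(W[:,1]>-.12)&(W[:,1]<.16)&(abs(W[:,2]-.034)<.004)]
ctr,(w,h),a=cv2.minAreaRect(s[:,:2].astype(np.float32)*1000);print(ctr,w,h,a,np.median(s[:,2]))
# holes: points inside footprint below the top, seen through the mouth; project rays to z=.034
K=np.array(c["K"]);T=np.array(c["world_from_camera"])
v,u=np.mgrid[:384,:512];Wf=cloud(c)
d=np.stack([(u-K[0,2])/K[0,0],-(v-K[1,2])/K[1,1],-np.ones_like(u,float)],-1)@T[:3,:3].T
M=T[:3,3]+d*((.034-T[2,3])/d[...,2])[...,None]
for p in((.472,.031,.022),(.4585,.0943,.0115)):
    m=(np.hypot(M[...,0]-p[0],M[...,1]-p[1])<p[2]+.006)&(Wf[...,2]<.029)
    q=M[m][:,:2];print(len(q),q.mean(0).round(4),(q.min(0)/2+q.max(0)/2).round(4),np.ptp(q,axis=0).round(4))
E
```

```text
0.03827909132065749 14.966300278902054 [0.42718195 0.2486322  0.03746356]
(473.7179870605469, 21.589492797851562) 71.46624755859375 219.7351837158203 11.945663452148438 0.03383079627538943
153 [0.4711 0.0315] [0.4716 0.034 ] [0.0425 0.048 ]
41 [0.4579 0.0937] [0.4569 0.093 ] [0.0195 0.0254]
```

```bash
python3 - <<'E'
from h import *
plan([[.4272,.2486,.10,101.8,.03,.03],[.4713,.0318,.10,101.8,.03,.035],[.4713,.0318,.10,101.8,.03]])
E
```

```text
[[[-0.0,0.0,-0.0208],-0.01,0.03],[[-0.0,0.0,-0.0208],-0.01,0.03],[[-0.0,0.0,-0.0208],-0.01,0.03],[[-0.0316,-0.0002,-0.0],-0.0,0.03],[[-0.0316,-0.0002,-0.0],-0.0,0.03],[[-0.0316,-0.0002,-0.0],-0.0,0.03],[[-0.0316,-0.0002,-0.0],-0.0,0.03],[[-0.0316,-0.0002,-0.0],-0.0,0.03],[[-0.0316,-0.0002,-0.0],-0.0,0.03],[[-0.0316,-0.0002,-0.0],-0.0,0.03],[[0.0,0.0,-0.0],-0.0,0.03]]
```

>>> jog_arm:
  rows:
    - [[0,0,-0.021],0,0.03]
    - [[0,0,-0.021],0,0.03]
    - [[0,0,-0.021],0,0.03]
    - [[-0.0316,0,0],0,0.03]
    - [[-0.0316,0,0],0,0.03]
    - [[-0.0316,0,0],0,0.03]
    - [[-0.0316,0,0],0,0.03]
    - [[-0.0316,-0.001,0],0,0.03]
    - [[-0.0316,0,0],0,0.03]
    - [[-0.0316,0,0],0,0.03]
    - [[0,0,0],0,0.03]
    - [[0,0,0],0,0.03]

```text
time_s: 6.03
ee_pos: [0.4714, 0.0307, 0.1003]
eef_rot: [-3.141, -0.0, 1.773]
force: [-0.8, -0.1, -0.4]
grip_width: 0.0379
grip_force: 15.0
```

```bash
python3 - <<'E'
from h import *
o=get_obs();c=camera("wrist");T=wristT(o,c);print(o["ee_pos"],o["grip_width"],o["eef_rot"])
W=wcloud(c,T);F=W.reshape(-1,3);F=F[np.isfinite(F).all(1)]
s=F[(F[:,0]>.41)&(F[:,0]<.53)&(F[:,1]>-.12)&(F[:,1]<.16)&(abs(F[:,2]-.034)<.005)]
print(len(s),np.median(s[:,2]),s.min(0),s.max(0))
ex=np.array([np.cos(np.radians(12)),np.sin(np.radians(12))]);ey=np.array([-ex[1],ex[0]])
l=np.c_[(s[:,:2]-[.4737,.0216])@ex,(s[:,:2]-[.4737,.0216])@ey]
print("local y max",np.percentile(l[:,1],[99,100]))
for b in np.arange(-.05,.12,.02):
    k=l[abs(l[:,1]-b)<.01]
    if len(k)>10:print(round(b,2),len(k),k[:,0].min().round(4),k[:,0].max().round(4))
g=W[...,2]<.026
# bottle
b=F[(np.hypot(F[:,0]-.4713,F[:,1]-.0318)<.04)&(F[:,2]>.05)&(F[:,2]<.12)]
print("obj",len(b),b.min(0),b.max(0))
save(c,"w2")
c=camera("side");save(c,"s2");W=cloud(c).reshape(-1,3)
b=W[(np.hypot(W[:,0]-.4713,W[:,1]-.0318)<.03)&(W[:,2]>.06)&(W[:,2]<.1)]
print("side bottle",len(b),b.min(0),b.max(0))
E
```

```text
[0.47135402 0.03071116 0.10034233] 0.03793155662690268 [-3.14142832e+00 -7.27627879e-05  1.77327744e+00]
10372 0.03419767723041353 [ 0.41589559 -0.06533643  0.02909981] [0.52243884 0.13540733 0.03726432]
local y max [0.10837834 0.10972436]
-0.05 547 -0.0333 0.0324
-0.03 67 -0.0294 0.0269
-0.01 191 -0.0367 0.0338
0.01 705 -0.0366 0.0337
0.03 1472 -0.0366 0.0339
0.05 1962 -0.0367 0.0336
0.07 1554 -0.0361 0.0339
0.09 1951 -0.0364 0.0338
0.11 961 -0.036 0.0338
obj 2492 [0.43961452 0.01806604 0.06626268] [0.49973075 0.05101912 0.11999493]
side bottle 125 [0.45575242 0.03517127 0.06438332] [0.4905287  0.05352955 0.09991983]
```

View pics/w2.png

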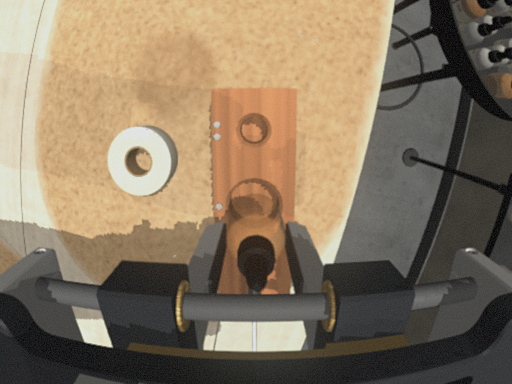

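>>> jog_arm:
  rows:
    - [[0.0005,-0.0006,0.015],0.3,0.03]
    - [[0,0,0.015],0,0.03]
    - [[0,0,0.01],0,0.03]
    - [[0,0,0.006],0,0.03]
    - [[0,0,0.004],0,0.03]
    - [[0,0,0.003],0,0.03]
    - [[0,0,0.001],0,0.03]
    - [[0,0,0],0,0.03]
    - [[0,0,0],0,0.03]

```text
time_s: 6.88
ee_pos: [0.4704, 0.0326, 0.0464]
eef_rot: [-3.141, -0.0, 1.771]
force: [0.6, -1.4, -2.5]
grip_width: 0.0381
grip_force: 15.0
```

>>> jog_arm:
  rows:
    - [[0,0,0],0,0.044]
    - [[0,0,0],0,0.05]
    - [[0,0,0],0,0.06]
    - [[0,0,0],0,0.06]
    - [[0,0,0],0,0.06]
    - [[0,0,0],0,0.06]

```text
time_s: 7.38
ee_pos: [0.4706, 0.0322, 0.0465]
eef_rot: [3.141, -0.0, 1.771]
force: [0.5, -0.5, 0.3]
grip_width: 0.0598
grip_force: 0.0
```

```bash
python3 - <<'E'
from h import *
o=get_obs();print(o["ee_pos"],o["grip_width"],o["force"])
plan([[*o["ee_pos"][:2],.17,102,.06,.04],[.464,.3765,.17,102,.06,.04],[.464,.3765,.17,102,.06,.04]])
E
```

```text
[0.47063222 0.03217569 0.04651082] 0.059788196839267074 [ 0.46366931 -0.45531182  0.28556257]
[[[0.0,0.0,-0.0309],-0.14,0.06],[[0.0,0.0,-0.0309],-0.14,0.06],[[0.0,0.0,-0.0309],-0.14,0.06],[[0.0,0.0,-0.0309],-0.14,0.06],[[0.0376,0.0072,-0.0],-0.0,0.06],[[0.0376,0.0072,-0.0],-0.0,0.06],[[0.0376,0.0072,-0.0],-0.0,0.06],[[0.0376,0.0072,-0.0],-0.0,0.06],[[0.0376,0.0072,-0.0],-0.0,0.06],[[0.0376,0.0072,-0.0],-0.0,0.06],[[0.0376,0.0072,-0.0],-0.0,0.06],[[0.0376,0.0072,-0.0],-0.0,0.06]]
[[[0.0376,0.0072,-0.0],-0.0,0.06],[[0.0,0.0,-0.0],-0.0,0.06]]
```

>>> jog_arm:
  rows:
    - [[0,0,-0.031],-0.1,0.06]
    - [[0,0,-0.031],-0.1,0.06]
    - [[0,0,-0.031],-0.2,0.06]
    - [[0,0,-0.031],-0.1,0.06]
    - [[0.0376,0.007,0],0,0.06]
    - [[0.0376,0.007,0],0,0.06]
    - [[0.0376,0.007,0],0,0.06]
    - [[0.0376,0.007,0],0,0.06]
    - [[0.0376,0.008,0],0,0.06]
    - [[0.0376,0.007,0],0,0.06]
    - [[0.0376,0.007,0],0,0.06]
    - [[0.0376,0.007,0],0,0.06]

```text
time_s: 8.38
ee_pos: [0.4636, 0.3402, 0.1704]
eef_rot: [3.142, -0.0, 1.779]
force: [0.7, -1.3, 0.3]
grip_width: 0.0602
grip_force: 0.0
```

```bash
python3 - <<'E'
from h import *
o=get_obs();c=camera("wrist");T=wristT(o,c);print(o["ee_pos"],o["eef_rot"])
F=wcloud(c,T).reshape(-1,3);F=F[np.isfinite(F).all(1)]
s=F[(np.hypot(F[:,0]-.464,F[:,1]-.3765)<.025)&(F[:,2]>.02)&(F[:,2]<.1)];print("at2 w",len(s),s.min(0),s.max(0))
save(c,"w3")
for n in("side","top"):
    c=camera(n);W=cloud(c).reshape(-1,3)
    for nm,p,z0,z1 in(("bottle",(.471,.031),.045,.07),("btop",(.471,.031),.09,.13),("at2",(.464,.3765),.02,.1)):
        b=W[(np.hypot(W[:,0]-p[0],W[:,1]-p[1])<.03)&(W[:,2]>z0)&(W[:,2]<z1)]
        if len(b):print(n,nm,len(b),b.min(0).round(4),b.max(0).round(4))
plan([[.4635,.3762,.17,102,.06,.02],[.4635,.3762,.05,102,.06,.025]])
E
```

```text
[0.46355636 0.34020283 0.17044881] [ 3.14157711e+00 -7.64758294e-05  1.77945317e+00]
at2 w 350 [0.45472295 0.36921037 0.02120521] [0.47196832 0.38593879 0.08164624]
side bottle 98 [0.4564 0.0284 0.0453] [0.4913 0.0521 0.0694]
side btop 22 [0.4682 0.0301 0.0907] [0.478  0.0379 0.109 ]
side at2 193 [0.4576 0.3692 0.02  ] [0.4744 0.387  0.0815]
top bottle 75 [0.453  0.0159 0.0457] [0.4874 0.0505 0.0691]
top btop 14 [0.4647 0.0273 0.09  ] [0.4743 0.0396 0.1095]
[[[0.0176,0.0039,-0.0001],0.06,0.06],[[0.0176,0.0038,-0.0001],0.06,0.06],[[0.0,0.0,0.024],-0.0,0.06],[[0.0,0.0,0.024],-0.0,0.06],[[0.0,0.0,0.024],-0.0,0.06],[[0.0,0.0,0.024],-0.0,0.06],[[0.0,0.0,0.024],-0.0,0.06]]
```

>>> jog_arm:
  rows:
    - [[0.018,0.004,0],0,0.06]
    - [[0.018,0.004,0],0,0.06]
    - [[0,0,0.024],0,0.06]
    - [[0,0,0.024],0,0.06]
    - [[0,0,0.024],0,0.06]
    - [[0,0,0.024],0,0.06]
    - [[0,0,0.018],0,0.06]
    - [[0,0,0.008],0,0.06]
    - [[0,0,0],0,0.05]
    - [[0,0,0],0,0.03]
    - [[0,0,0],0,0.01]
    - [[0,0,0],0,0.01]
  squeeze: 10

```text
time_s: 9.53
ee_pos: [0.465, 0.3754, 0.0499]
eef_rot: [3.14, -0.001, 1.779]
force: [-0.5, 0.0, -0.1]
grip_width: 0.0369
grip_force: 0.0
```

>>> jog_arm:
  rows:
    - [[0,0,0],0,0.01]
    - [[0,0,0],0,0.01]
    - [[0,0,0],0,0.01]
    - [[0,0,0],0,0.01]
    - [[0,0,0],0,0.01]
    - [[0,0,0],0,0.01]

```text
time_s: 10.03
ee_pos: [0.4645, 0.3753, 0.0488]
eef_rot: [3.141, -0.0, 1.779]
force: [-1.8, 0.1, 4.3]
grip_width: 0.0175
grip_force: 10.0
```

>>> jog_arm:
  rows:
    - [[0,0,0],0,0.026]
    - [[0,0,0],0,0.026]
    - [[0.0015,0,-0.003],0,0.026]
    - [[0,0,-0.004],0,0.026]
    - [[0,0,0],0,0.026]
    - [[0,0,0],0,0.01]
    - [[0,0,0],0,0.01]
    - [[0,0,0],0,0.01]
    - [[0,0,0],0,0.01]
    - [[0,0,0],0,0.01]
    - [[0,0,0],0,0.01]

```text
time_s: 10.95
ee_pos: [0.4641, 0.3766, 0.0554]
eef_rot: [3.142, -0.0, 1.779]
force: [-0.7, 0.2, 0.5]
grip_width: 0.0156
grip_force: 10.0
```

```bash
python3 - <<'E'
from h import *
o=get_obs();print(o["ee_pos"],o["grip_width"],o["force"],o["grip_force"])
c=camera("side");save(c,"s3");W=cloud(c).reshape(-1,3)
for z0,z1 in((.01,.03),(.03,.05)):
    b=W[(np.hypot(W[:,0]-.464,W[:,1]-.377)<.025)&(W[:,2]>z0)&(W[:,2]<z1)]
    if len(b):print(len(b),b.min(0).round(4),b.max(0).round(4))
p=o["ee_pos"]
plan([[p[0],p[1],p[2]+.1,101.8,.01,.035],[.457,.0942,p[2]+.1,101.8,.01,.04],[.457,.0942,p[2]+.1,101.8,.01,.04]])
E
```

```text
[0.46414923 0.37658039 0.05544241] 0.015561547087374856 [-0.67455762  0.23786394  0.49370724] 9.99491885304451
57 [0.458  0.3766 0.0105] [0.4746 0.3859 0.0298]
67 [0.4576 0.3759 0.0301] [0.474  0.3863 0.0491]
[[[0.0,0.0,-0.0333],0.05,0.01],[[0.0,0.0,-0.0333],0.05,0.01],[[0.0,0.0,-0.0333],0.05,0.01],[[-0.0344,-0.0081,-0.0],-0.0,0.01],[[-0.0344,-0.0081,-0.0],-0.0,0.01],[[-0.0344,-0.0081,-0.0],-0.0,0.01],[[-0.0344,-0.0081,-0.0],-0.0,0.01],[[-0.0344,-0.0081,-0.0],-0.0,0.01],[[-0.0344,-0.0081,-0.0],-0.0,0.01],[[-0.0344,-0.0081,-0.0],-0.0,0.01],[[-0.0344,-0.0081,-0.0],-0.0,0.01],[[0.0,0.0,-0.0],-0.0,0.01]]
```

>>> jog_arm:
  rows:
    - [[0,0,-0.031],0,0.01]
    - [[0,0,-0.032],0,0.01]
    - [[0,0,-0.032],0,0.01]
    - [[0,0,-0.032],0,0.01]
    - [[-0.034,-0.008,0],0,0.01]
    - [[-0.034,-0.008,0],0,0.01]
    - [[-0.034,-0.008,0],0,0.01]
    - [[-0.034,-0.008,0],0,0.01]
    - [[-0.035,-0.008,0],0,0.01]
    - [[-0.035,-0.008,0],0,0.01]
    - [[-0.035,-0.008,0],0,0.01]
    - [[-0.033,-0.008,0],0,0.01]

```text
time_s: 12.0
ee_pos: [0.4578, 0.0935, 0.1825]
eef_rot: [3.141, 0.0, 1.779]
force: [0.9, -0.2, 0.5]
grip_width: 0.0157
grip_force: 10.0
```

```bash
python3 - <<'E'
from h import *
o=get_obs();print(o["ee_pos"],o["grip_width"],o["eef_rot"])
c=camera("wrist")
T2=wristT(dict(ee_pos=[.47135,.03071,.10034],eef_rot=[-3.14143,0,1.77328]),c)
im=cv2.imread("pics/w2.png")
for n,P in(("p2",[.4570,.0946,.034]),("top",[.4579,.0937,.034])):
    print(n,np.round(wproj(c,T2,P),1))
t=np.linspace(0,2*np.pi,40)
pts=np.array([wproj(c,T2,[.4570+.0115*np.cos(a),.0946+.0115*np.sin(a),.034]) for a in t])
S=5;x0,y0=190,70
cr=cv2.resize(im[y0:y0+100,x0:x0+120],None,fx=S,fy=S,interpolation=3)
cv2.polylines(cr,[((pts-[x0,y0]+.5)*S).astype(int)],True,(255,0,0),1)
cv2.imwrite("pics/w2c.png",cr)
s=camera("side");save(s,"s4");W=cloud(s).reshape(-1,3);p=o["ee_pos"]
for z0,z1 in((.0,.03),(.03,.05)):
    z0+=p[2]-.0554;z1+=p[2]-.0554
    b=W[(np.hypot(W[:,0]-p[0],W[:,1]-p[1])<.03)&(W[:,2]>z0)&(W[:,2]<z1)]
    if len(b):print(len(b),b.min(0).round(4),b.max(0).round(4))
E
```

```text
[0.4578343  0.09353253 0.18247475] 0.015668730383080774 [3.14145804e+00 4.29162500e-05 1.77941900e+00]
p2 [253.7 129.1]
top [254.5 130.4]
56 [0.4528 0.0889 0.1284] [0.468  0.1013 0.1566]
41 [0.4527 0.0895 0.1574] [0.4672 0.0993 0.176 ]
```

View pics/w2c.png

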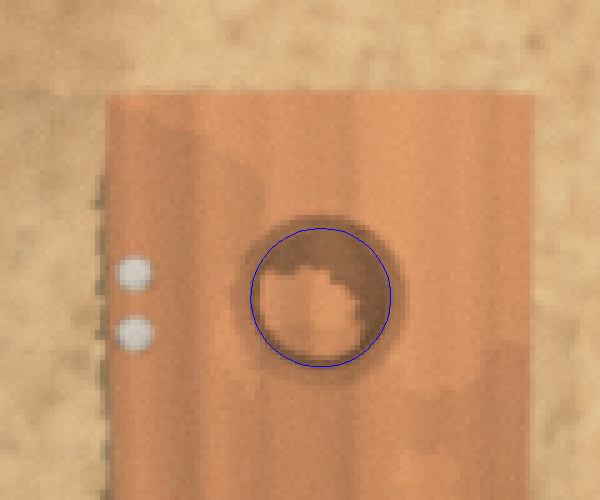

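>>> jog_arm:
  rows:
    - [[0.0012,-0.0006,0.02],0,0.01]
    - [[0,0,0.02],0,0.01]
    - [[0,0,0.02],0,0.01]
    - [[0,0,0.015],0,0.01]
    - [[0,0,0.01],0,0.01]
    - [[0,0,0],0,0.01]
    - [[0,0,0],0,0.01]

```text
time_s: 12.68
ee_pos: [0.4575, 0.0966, 0.0977]
eef_rot: [-3.141, -0.0, 1.78]
force: [-0.2, 0.1, -0.8]
grip_width: 0.0152
grip_force: 10.0
```

>>> jog_arm:
  rows:
    - [[-0.0017,-0.0009,0.003],0,0.01]
    - [[0,0,0],0,0.01]
    - [[0,0,0],0,0.01]
    - [[0,0,0],0,0.01]

```text
time_s: 13.02
ee_pos: [0.4571, 0.0945, 0.0949]
eef_rot: [3.141, 0.0, 1.779]
force: [0.5, -0.7, -0.3]
grip_width: 0.0157
grip_force: 10.0
```

>>> jog_arm:
  rows:
    - [[0,0,0.008],0,0.01]
    - [[0,0,0.008],0,0.01]
    - [[0,0,0.006],0,0.01]
    - [[0,0,0.004],0,0.01]
    - [[0,0,0.003],0,0.01]
    - [[0,0,0.0015],0,0.01]
    - [[0,0,0],0,0.01]
    - [[0,0,0],0,0.01]

```text
time_s: 13.68
ee_pos: [0.457, 0.0945, 0.064]
eef_rot: [3.141, 0.0, 1.779]
force: [0.2, 0.2, 0.3]
grip_width: 0.0156
grip_force: 10.0
```

>>> jog_arm:
  rows:
    - [[0,0,0],0,0.03]
    - [[0,0,0],0,0.04]
    - [[0,0,0],0,0.04]
    - [[0,0,0],0,0.04]
    - [[0,0,-0.02],0,0.04]
    - [[0,0,-0.035],0,0.04]
    - [[0,0,-0.035],0,0.04]
    - [[0,0,-0.035],0,0.04]
    - [[0,0,-0.03],0,0.04]
    - [[0,0,0],0,0.04]

```text
time_s: 14.52
ee_pos: [0.4587, 0.0948, 0.2248]
eef_rot: [3.133, 0.001, 1.779]
force: [0.4, -0.1, 0.6]
grip_width: 0.0398
grip_force: 0.0
```

```bash
python3 - <<'E'
from h import *
o=get_obs();print(o["ee_pos"],o["grip_width"])
for n in("side","top"):
    c=camera(n);save(c,n+"5");W=cloud(c).reshape(-1,3)
    for nm,p,z0,z1 in(("at",(.457,.0945),.04,.12),("attop",(.457,.0945),.08,.12),("bottop",(.471,.031),.09,.13)):
        b=W[(np.hypot(W[:,0]-p[0],W[:,1]-p[1])<.03)&(W[:,2]>z0)&(W[:,2]<z1)]
        if len(b):print(n,nm,len(b),b.min(0).round(4),b.max(0).round(4))
plan([[.43,-.02,.22,92,.08,.04],[.42,-.37,.23,82,.08,.04],[.42,-.37,.23,82,.08,.04]])
E
```

```text
[0.45872283 0.09475108 0.22475609] 0.03978100281575732
side at 88 [0.4514 0.0935 0.0403] [0.4665 0.1046 0.0894]
side attop 20 [0.4537 0.0935 0.0813] [0.4657 0.1033 0.0894]
side bottop 22 [0.468  0.029  0.0903] [0.4776 0.0408 0.1098]
top bottop 12 [0.4666 0.0298 0.0922] [0.4747 0.0363 0.1089]
[[[-0.0355,-0.0167,-0.0002],3.32,0.08],[[-0.0364,-0.0147,-0.0002],3.32,0.08],[[-0.0372,-0.0125,-0.0002],3.32,0.08],[[-0.0388,-0.0025,-0.0011],1.11,0.08],[[-0.0389,-0.0017,-0.0011],1.11,0.08],[[-0.0389,-0.001,-0.0011],1.11,0.08],[[-0.0389,-0.0002,-0.0011],1.11,0.08],[[-0.0389,0.0005,-0.0011],1.11,0.08],[[-0.0389,0.0013,-0.0011],1.11,0.08],[[-0.0389,0.0021,-0.0011],1.11,0.08],[[-0.0388,0.0028,-0.0011],1.11,0.08],[[-0.0387,0.0036,-0.0011],1.11,0.08]]
[[[0.0,0.0,-0.0],-0.0,0.08]]
```

>>> jog_arm:
  rows:
    - [[-0.0355,-0.017,0],3.3,0.08]
    - [[-0.036,-0.015,0],3.3,0.08]
    - [[-0.037,-0.0125,0],3.3,0.08]
    - [[-0.039,-0.0025,-0.001],1.1,0.08]
    - [[-0.039,-0.002,-0.001],1.1,0.08]
    - [[-0.039,-0.001,-0.001],1.1,0.08]
    - [[-0.039,0,-0.001],1.1,0.08]
    - [[-0.039,0.0005,-0.001],1.1,0.08]
    - [[-0.039,0.001,-0.001],1.1,0.08]
    - [[-0.039,0.002,-0.001],1.1,0.08]
    - [[-0.039,0.003,-0.001],1.1,0.08]
    - [[-0.039,0.0035,-0.001],1.1,0.08]

```text
time_s: 15.62
ee_pos: [0.4184, -0.3726, 0.2261]
eef_rot: [-3.14, -0.002, 1.433]
force: [0.7, 1.4, 1.2]
grip_width: 0.0804
grip_force: 0.0
```

>>> jog_arm:
  rows:
    - [[0,0,0],0,0.08]
    - [[0,0,0],0,0.08]
    - [[0,0,0],0,0.08]

```text
time_s: 15.87
ee_pos: [0.419, -0.3703, 0.2265]
eef_rot: [-3.14, -0.002, 1.434]
force: [-0.3, -0.0, -0.4]
grip_width: 0.0795
grip_force: 0.0
```

```bash
python3 - <<'E'
from h import *
o=get_obs();c=camera("wrist");T=wristT(o,c);print(o["ee_pos"],o["eef_rot"],o["grip_width"])
F=wcloud(c,T).reshape(-1,3);F=F[np.isfinite(F).all(1)]
s=F[(abs(F[:,0]-.425)<.06)&(abs(F[:,1]+.317)<.06)]
def rep(n,m,rect=True):
    q=s[m];print(n,len(q),q.min(0).round(4) if len(q) else "",q.max(0).round(4) if len(q) else "")
    if len(q)>10:print("  rect",[np.round(t,1) for t in cv2.minAreaRect((q[:,:2]*1000).astype(np.float32))])
rep("base",(s[:,2]>.006)&(s[:,2]<.014))
top=(s[:,2]>.108)&(s[:,2]<.135)
rep("handles",top);rep("h-",top&(s[:,0]<.425));rep("h+",top&(s[:,0]>.425))
hi=s[:,2]>.118;rep("hi-",hi&(s[:,0]<.425)&(s[:,2]<.135));rep("hi+",hi&(s[:,0]>.425)&(s[:,2]<.135))
for l in("clip_pin","clip_stand"):
    for d in spot_point(l,c)[:2]:print(l,d["p"],d["at"][0]*512,d["at"][1]*384)
P=np.array(wproj(c,T,[.425,-.317,.115])).round(1);print(P)
x,y=int(P[0]),int(P[1]);S=5
cv2.imwrite("pics/w6.png",cv2.resize(c["image"][max(0,y-55):y+55,max(x-70,0):x+70,::-1],None,fx=S,fy=S,interpolation=3));print(x-70,y-55)
E
```

```text
[ 0.41897483 -0.3702968   0.22647065] [-3.13966026e+00 -1.64658121e-03  1.43379099e+00] 0.07947594664528962
base 863 [ 0.392  -0.3506  0.0071] [ 0.4564 -0.2858  0.0128]
  rect [array([ 423.2, -318.9]), array([59.6, 59.8]), np.float64(82.6)]
handles 467 [ 0.396  -0.3343  0.1081] [ 0.4493 -0.3028  0.1221]
  rect [array([ 422.8, -318.5]), array([25.7, 51.9]), np.float64(83.3)]
h- 238 [ 0.396  -0.329   0.1081] [ 0.4062 -0.3028  0.1213]
  rect [array([ 401.4, -316. ]), array([25.7,  8.3]), np.float64(81.5)]
h+ 229 [ 0.4398 -0.3343  0.1084] [ 0.4493 -0.3081  0.1221]
  rect [array([ 444.9, -321.1]), array([25.6,  7.5]), np.float64(83.1)]
hi- 183 [ 0.3967 -0.3286  0.118 ] [ 0.406  -0.3028  0.1213]
  rect [array([ 401. , -315.8]), array([25.5,  6.9]), np.float64(81.7)]
hi+ 189 [ 0.4402 -0.3339  0.118 ] [ 0.449  -0.3081  0.1221]
  rect [array([ 445.2, -321. ]), array([25.4,  6.9]), np.float64(82.8)]
clip_pin 0.57 253.4912 137.5872
clip_pin 0.4 254.1056 136.512
clip_stand 0.94 254.72 135.09120000000001
[254.3 139.4]
184 84
```

View pics/w6.png

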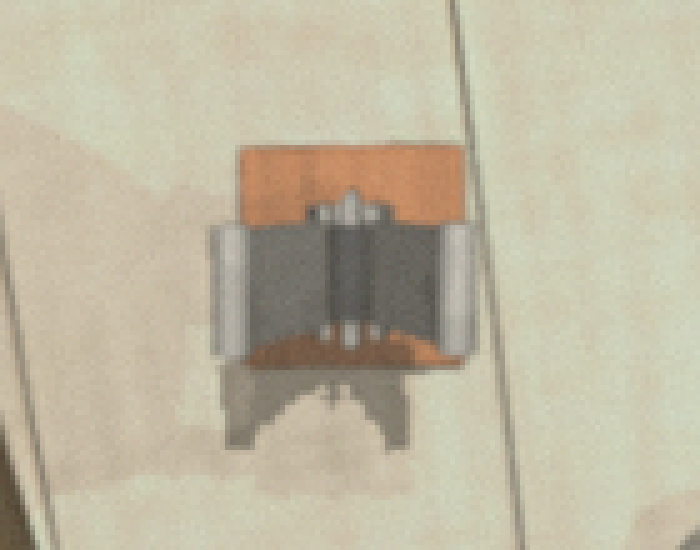

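```bash
python3 - <<'E'
from h import *
plan([[.4229,-.3186,.2,83,.08,.02],[.4229,-.3186,.13,83,.08,.024]])
E
```

```text
[[[0.0171,-0.0012,0.0093],-0.25,0.08],[[0.0171,-0.0011,0.0093],-0.25,0.08],[[0.0171,-0.0011,0.0093],-0.25,0.08],[[0.0,0.0,0.0233],-0.0,0.08],[[0.0,0.0,0.0233],-0.0,0.08],[[0.0,0.0,0.0233],-0.0,0.08]]
```

>>> jog_arm:
  rows:
    - [[0.017,-0.001,0.009],-0.25,0.08]
    - [[0.017,-0.001,0.009],-0.25,0.08]
    - [[0.017,-0.001,0.009],-0.25,0.08]
    - [[0,0,0.023],0,0.08]
    - [[0,0,0.023],0,0.08]
    - [[0,0,0.023],0,0.08]
    - [[0,0,0],0,0.08]
    - [[0,0,0],0,0.08]
    - [[0,0,0],0,0.08]
  squeeze: 20

```text
time_s: 16.77
ee_pos: [0.4236, -0.3201, 0.1335]
eef_rot: [3.14, 0.001, 1.447]
force: [-0.3, 0.5, 0.8]
grip_width: 0.0802
grip_force: 0.0
```

>>> jog_arm:
  rows:
    - [[0.0014,-0.0009,0.012],0,0.08]
    - [[0,0,0.012],0,0.08]
    - [[0,0,0.0105],0,0.08]
    - [[0,0,0],0,0.08]
    - [[0,0,0],0,0.065]
    - [[0,0,0],0,0.056]
    - [[0,0,0],0,0.05]
    - [[0,0,0],0,0.044]
    - [[0,0,0],0,0.038]
    - [[0,0,0],0,0.032]
    - [[0,0,0],0,0.026]
    - [[0,0,0],0,0.02]

```text
time_s: 17.77
ee_pos: [0.4234, -0.3194, 0.0996]
eef_rot: [3.138, 0.002, 1.447]
force: [-0.3, -0.0, 15.7]
grip_width: 0.0301
grip_force: 10.4
```

>>> jog_arm:
  rows:
    - [[0,0,0],0,0.01]
    - [[0,0,0],0,0.01]
    - [[0,0,0],0,0.01]
    - [[0,0,0],0,0.01]
    - [[0,0,0],0,0.01]

```text
time_s: 18.18
ee_pos: [0.4235, -0.3196, 0.0998]
eef_rot: [3.138, 0.003, 1.447]
force: [-1.1, 0.7, 16.7]
grip_width: 0.0167
grip_force: 20.0
```

>>> jog_arm:
  rows:
    - [[0,0,-0.001],0,0.01]
    - [[0,0,-0.001],0,0.01]
    - [[0,0,-0.001],0,0.01]
    - [[0,0,-0.001],0,0.01]
    - [[0,0,0],0,0.01]

```text
time_s: 18.6
ee_pos: [0.4223, -0.3184, 0.1014]
eef_rot: [-3.141, -0.0, 1.447]
force: [-0.1, -0.6, -0.6]
grip_width: 0.0169
grip_force: 20.0
```

>>> jog_arm:
  rows:
    - [[0,0,-0.004],0,0.01]
    - [[0,0,-0.006],0,0.01]
    - [[0,0,-0.01],0,0.01]
    - [[0,0,-0.012],0,0.01]
    - [[0,0,-0.015],0,0.01]
    - [[0,0,-0.015],0,0.01]
    - [[0,0,-0.015],0,0.01]
    - [[0,0,-0.01],0,0.01]
    - [[0,0,-0.005],0,0.01]
    - [[0,0,0],0,0.01]

```text
time_s: 19.43
ee_pos: [0.4226, -0.3188, 0.1947]
eef_rot: [3.14, 0.001, 1.447]
force: [-0.0, 0.1, -0.8]
grip_width: 0.0166
grip_force: 20.0
```

```bash
python3 - <<'E'
from h import *
o=get_obs();p=o["ee_pos"];print(p,o["eef_rot"],o["grip_width"],o["grip_force"],o["force"])
c=camera("side");save(c,"s7")
W=cloud(c).reshape(-1,3)
b=W[(abs(W[:,0]-p[0])<.04)&(abs(W[:,1]-p[1])<.04)&(W[:,2]>.09)&(W[:,2]<p[2]-.003)]
print(b[np.argsort(b[:,2])].round(4)[::3].tolist())
for P in([p[0],p[1],p[2]-.03],):
    q=np.linalg.inv(c["world_from_camera"])@np.r_[P,1];K=c["K"]
    u=int(K[0][2]+K[0][0]*q[0]/-q[2]);v=int(K[1][2]+K[1][1]*-q[1]/-q[2]);print(u,v)
cv2.imwrite("pics/s7c.png",cv2.resize(c["image"][v-40:v+35,u-45:u+45,::-1],None,fx=6,fy=6,interpolation=3))
E
```

```text
[ 0.42261945 -0.31876239  0.19469749] [3.13999761e+00 1.06386516e-03 1.44690695e+00] 0.01660364808087168 19.99916821718216 [-0.04242198  0.05876291 -0.80286469]
[[0.4128, -0.3059, 0.1365], [0.4407, -0.328, 0.1386], [0.4407, -0.331, 0.1419], [0.4407, -0.3318, 0.1458], [0.4128, -0.3186, 0.1493], [0.4167, -0.3055, 0.1529], [0.4128, -0.321, 0.1567], [0.4167, -0.3057, 0.1609], [0.4205, -0.296, 0.1635], [0.4364, -0.3235, 0.1643], [0.4283, -0.3028, 0.1657], [0.4207, -0.326, 0.1677], [0.4323, -0.3127, 0.1712], [0.4244, -0.305, 0.1731], [0.4206, -0.3207, 0.1771], [0.4322, -0.3073, 0.1806], [0.4205, -0.3185, 0.1857]]
263 158
```

View pics/s7c.png

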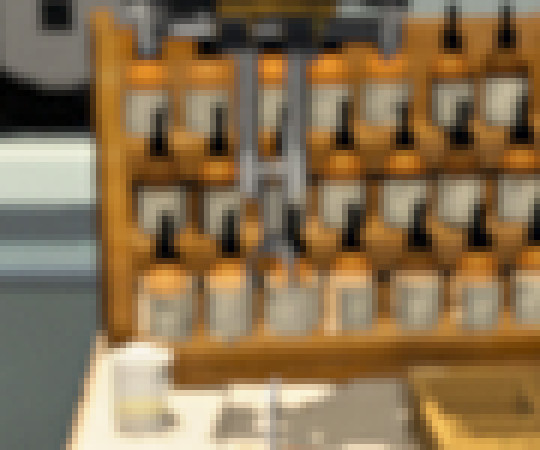

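```bash
python3 - <<'E'
from h import *
plan([[.4881,-.0522,.205,101.9,.01,.028],[.4881,-.0522,.205,101.9,.01]])
E
```

```text
[[[0.0272,0.0032,-0.0011],-1.9,0.01],[[0.0271,0.0041,-0.0011],-1.9,0.01],[[0.027,0.005,-0.0011],-1.9,0.01],[[0.0268,0.0059,-0.0011],-1.9,0.01],[[0.0266,0.0068,-0.0011],-1.9,0.01],[[0.0263,0.0077,-0.0011],-1.9,0.01],[[0.0261,0.0086,-0.0011],-1.9,0.01],[[0.0258,0.0094,-0.0011],-1.9,0.01],[[0.0254,0.0103,-0.0011],-1.9,0.01],[[0.0251,0.0111,-0.0011],-1.9,0.01],[[0.0,0.0,-0.0],-0.0,0.01]]
```

>>> jog_arm:
  rows:
    - [[0.027,0.003,-0.001],-1.9,0.01]
    - [[0.027,0.004,-0.001],-1.9,0.01]
    - [[0.027,0.005,-0.001],-1.9,0.01]
    - [[0.027,0.006,-0.001],-1.9,0.01]
    - [[0.0265,0.007,-0.001],-1.9,0.01]
    - [[0.0265,0.0075,-0.001],-1.9,0.01]
    - [[0.026,0.0085,-0.001],-1.9,0.01]
    - [[0.026,0.0095,-0.001],-1.9,0.01]
    - [[0.0255,0.01,-0.001],-1.9,0.01]
    - [[0.025,0.011,-0.001],-1.9,0.01]
    - [[0,0,0],0,0.01]
    - [[0,0,0],0,0.01]

```text
time_s: 20.48
ee_pos: [0.4872, -0.0512, 0.2026]
eef_rot: [-3.14, -0.0, 1.781]
force: [-0.4, -0.7, -1.3]
grip_width: 0.0167
grip_force: 20.0
```

```bash
python3 - <<'E'
from h import *
o=get_obs();p=o["ee_pos"];print(p,o["eef_rot"],o["grip_width"],o["grip_force"])
for n in("side","top"):
    c=camera(n);save(c,n+"8");W=cloud(c).reshape(-1,3)
    b=W[(abs(W[:,0]-.488)<.04)&(abs(W[:,1]+.052)<.05)]
    k=b[(b[:,2]>.05)&(b[:,2]<.115)];print(n,"card",len(k),k.min(0).round(4) if len(k) else "",k.max(0).round(4) if len(k) else "")
    k=b[(b[:,2]>.12)&(b[:,2]<p[2]-.004)];print(k[np.argsort(k[:,2])].round(3)[::4].tolist())
    if n=="side":
        q=np.linalg.inv(c["world_from_camera"])@np.r_[p[0],p[1],p[2]-.06,1];K=c["K"]
        u=int(K[0][2]+K[0][0]*q[0]/-q[2]);v=int(K[1][2]+K[1][1]*-q[1]/-q[2])
        cv2.imwrite("pics/s8c.png",cv2.resize(c["image"][v-40:v+40,u-45:u+45,::-1],None,fx=6,fy=6,interpolation=3))
E
```

```text
[ 0.48722218 -0.05118188  0.20264966] [-3.14031257e+00 -4.38023823e-04  1.78051329e+00] 0.01666955295599354 19.99901443719864
side card 45 [ 0.4842 -0.0779  0.0501] [ 0.4945 -0.0263  0.1067]
[[0.474, -0.039, 0.142], [0.511, -0.053, 0.145], [0.506, -0.027, 0.147], [0.503, -0.037, 0.15], [0.507, -0.049, 0.153], [0.507, -0.051, 0.156], [0.474, -0.038, 0.16], [0.503, -0.037, 0.164], [0.503, -0.039, 0.166], [0.49, -0.043, 0.169], [0.496, -0.034, 0.172], [0.493, -0.041, 0.173], [0.489, -0.032, 0.175], [0.49, -0.041, 0.176], [0.493, -0.047, 0.178], [0.49, -0.042, 0.179], [0.496, -0.049, 0.184], [0.496, -0.046, 0.188], [0.483, -0.041, 0.193], [0.492, -0.037, 0.197]]
top card 0  
[]
```

View pics/s8c.png

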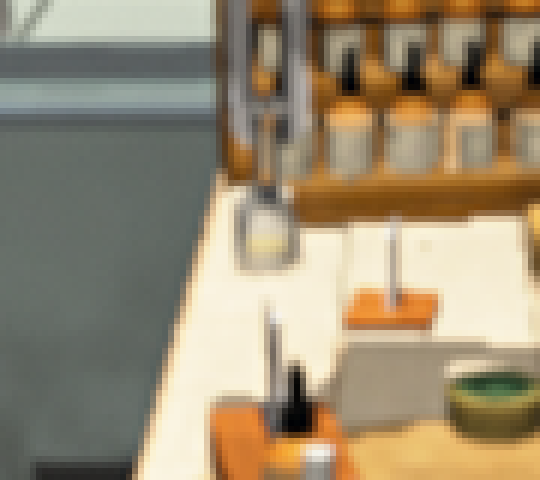

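>>> jog_arm:
  rows:
    - [[-0.001,0.0006,0.006],0,0.01]
    - [[0,0,0.006],0,0.01]
    - [[0,0,0.006],0,0.01]
    - [[0,0,0.006],0,0.01]
    - [[0,0,0],0,0.01]
    - [[0,0,0],0,0.01]

```text
time_s: 21.08
ee_pos: [0.488, -0.053, 0.179]
eef_rot: [-3.141, -0.0, 1.778]
force: [-0.7, -0.3, -0.2]
grip_width: 0.0168
grip_force: 20.0
```

>>> jog_arm:
  rows:
    - [[0,0,0.004],0,0.01]
    - [[0,0,0.004],0,0.01]
    - [[0,0,0.004],0,0.01]
    - [[0,0,0.004],0,0.01]
    - [[0,0,0.004],0,0.01]
    - [[0,0,0.004],0,0.01]
    - [[0,0,0.003],0,0.01]
    - [[0,0,0],0,0.01]
    - [[0,0,0],0,0.01]
    - [[0,0,0],0,0.01]

```text
time_s: 21.92
ee_pos: [0.4883, -0.0529, 0.1526]
eef_rot: [3.141, 0.0, 1.779]
force: [-0.1, 0.4, -1.0]
grip_width: 0.0167
grip_force: 20.0
```

```bash
python3 - <<'E'
from h import *
o=get_obs();p=o["ee_pos"];print(p,o["eef_rot"],o["grip_width"],o["grip_force"],o["force"])
c=camera("side");save(c,"s9");W=cloud(c).reshape(-1,3)
b=W[(abs(W[:,0]-.488)<.04)&(abs(W[:,1]+.052)<.05)]
k=b[(b[:,2]>.08)&(b[:,2]<p[2]-.02)];print(k[np.argsort(k[:,2])].round(3)[::3].tolist())
for nm,q,z in(("at",(.457,.0945),.08),("bot",(.471,.031),.1)):
    k=W[(np.hypot(W[:,0]-q[0],W[:,1]-q[1])<.025)&(W[:,2]>z)&(W[:,2]<.13)];print(nm,len(k),k.min(0).round(4),k.max(0).round(4))
q=np.linalg.inv(c["world_from_camera"])@np.r_[p[0],p[1],p[2]-.06,1];K=c["K"]
u=int(K[0][2]+K[0][0]*q[0]/-q[2]);v=int(K[1][2]+K[1][1]*-q[1]/-q[2])
cv2.imwrite("pics/s9c.png",cv2.resize(c["image"][v-35:v+55,u-45:u+45,::-1],None,fx=6,fy=6,interpolation=3))
E
```

```text
[ 0.48828389 -0.05294401  0.15260727] [3.14137754e+00 9.24826282e-05 1.77853626e+00] 0.01666234294785672 19.999105632305145 [-0.06194055  0.44512787 -1.0340811 ]
[[0.485, -0.025, 0.082], [0.485, -0.034, 0.085], [0.488, -0.039, 0.087], [0.488, -0.036, 0.092], [0.479, -0.049, 0.094], [0.509, -0.046, 0.095], [0.508, -0.036, 0.095], [0.509, -0.049, 0.097], [0.479, -0.057, 0.098], [0.509, -0.052, 0.1], [0.492, -0.056, 0.102], [0.509, -0.051, 0.104], [0.488, -0.038, 0.105], [0.493, -0.073, 0.106], [0.475, -0.042, 0.107], [0.509, -0.055, 0.109], [0.479, -0.05, 0.111], [0.509, -0.061, 0.114], [0.5, -0.031, 0.118], [0.505, -0.049, 0.118], [0.482, -0.055, 0.12], [0.488, -0.042, 0.121], [0.498, -0.047, 0.122], [0.488, -0.041, 0.125], [0.491, -0.038, 0.126], [0.492, -0.064, 0.127], [0.493, -0.031, 0.128], [0.494, -0.04, 0.128], [0.498, -0.053, 0.131]]
at 20 [0.4536 0.0916 0.0804] [0.4658 0.1039 0.09  ]
bot 10 [0.4681 0.032  0.1005] [0.4774 0.0394 0.1097]
```

View pics/s9c.png

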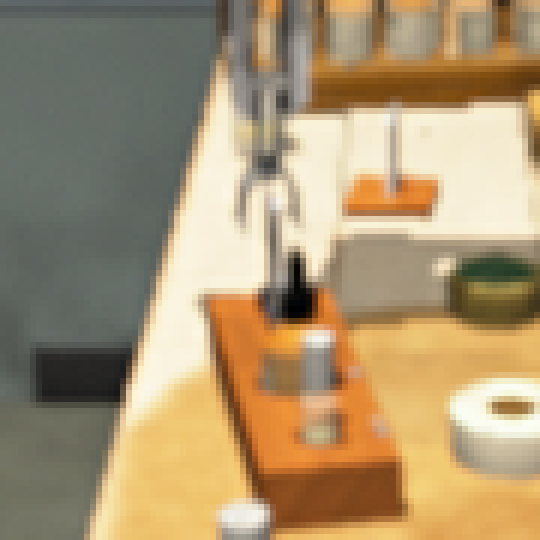

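>>> jog_arm:
  rows:
    - [[0,0,0],0,0.01]
    - [[0,0,0],0,0.01]
    - [[0,0,0],0,0.01]
    - [[0,0,0],0,0.01]
    - [[0,0,0],0,0.01]
    - [[0,0,0],0,0.01]

```text
time_s: 22.47
ee_pos: [0.4882, -0.0529, 0.1525]
eef_rot: [-3.142, -0.0, 1.779]
force: [-0.4, 0.4, -0.8]
grip_width: 0.0164
grip_force: 20.0
```

```bash
python3 -c "
from h import *
o=get_obs();print(o['ee_pos'],o['grip_force'],o['grip_width']);print(hand_in())"
```

```text
[ 0.48817739 -0.05294056  0.15246585] 19.99917358160019 0.016423071642845715
the job is handed in; nothing more can be done
None
```

I handed the job in at about 22.5 s, but the hand-in gave no verdict. In the last camera check the dropper bottle and atomiser stood upright in their pockets, and the arm was holding the clip squeezed wide open astride the card with no contact seen.

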